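Put the centrifuge tube inserts away by kind

ROBOT

A 6-joint arm with a two-finger parallel gripper is mounted at the origin on the work surface. World frame = base frame: x ahead of the robot, y to its left, z up, the work surface at z = 0. Lengths are in m, angles in rad, forces in N, time in s.
With the tool pointing down it reaches from about 0.4 to 0.925 m from the base axis. Payload 12.5 kg.
Tool frame: the origin (TCP) lies midway between the tips of the shut fingers; the grasp point (between the pads) lies 19 mm behind it; z points along the fingers, y is the line along which they close (so a half turn about z gives the same grasp; the last joint's range is limited). The gripper opens to 95 mm and grips with 3 to 60 N. Pads are 20 mm wide; open, the fingers measure 119 mm over their backs; the gripper's body (75 mm by 180 mm) begins 59 mm behind the grasp point.
Start: joints at [-1.253, 0.491, 1.559, -0, 1.092, -0.106], TCP at [0.257, -0.57, 0.215] pointing down, gripper open.
Joint ranges: [-3.1, 3.1], [-0.84, 2.19], [0.05, 2.79], [-1.13, 4.28], [0.06, 2.93], [-2.69, 2.69]. Speed limits (rad/s): [2.22, 2.22, 2.79, 3.14, 3.14, 3.14].

INTERFACE

Orientations are given as a 3x3 rotation matrix whose columns are the frame's x, y, z axes.
In Python, from plant import read_state, vision, ticket gives the robot as it stands.
- The arm moves only by the tool step_hand, called after "Emit:" as name([rows], argument=value, ...), one row to a line, values as JSON. Schema: {"type":"object","properties":{"offsets":{"type":"array","items":{"type":"array","items":{"type":"number"},"minItems":5,"maxItems":5},"minItems":1,"maxItems":12},"clamp_n":{"type":"number"},"only":{"type":"string"},"quiet":{"type":"boolean"},"lines":{"type":"string"}},"required":["offsets"],"additionalProperties":false}. offsets is a list of rows, 1 to 12 of them, each of 5 numbers: the opening from 0.0 (shut) to 1.0 (fully open), then dx, dy, dz in parts of the range, where 1.0 means 0.8 m, then a turn about the tool's z in fractions of the full range, 1 being 4 rad; each row shifts and turns the commanded pose from where the row before left it, along the tool's axes as they then stand; what a row does not reach is not made up. A row lasts 1/8 s, in which the tool goes at most 0.0625 m and 0.188 rad, less where a joint would pass 70% of its speed; a pose out of reach is approached as far as the arm can. The fingers move at their own pace and stop on an object; clamp_n is the grip in N (left out, the last holds). Time passes only in rows, so rows that do not move let the fingers close. The tool returns the time, the measured TCP pose, the force, the opening and the grip force at its end. only (a regular expression) keeps the lines of the reply that match it, lines (a string "A,B") keeps lines A to B, and quiet returns only ok. Input that does not fit is refused with a message, and nothing moves.
- read_state(): the state, without advancing time (a new reading comes with each control period).
- vision.snapshot(name): name is "side" or "top" or "wrist"; returns the picture (420x560x3 uint8, red, green, blue); there is no depth.
- vision.camera_params(name): a dict with "fovy" (degrees; the focal length in pixels is half the picture's height over the tangent of half this angle, whatever the lens; pixels are square), "cx", "cy" (the principal point, pixels), "k1" (the pictures are not rectified: a ray, as slopes to the right and down, at radius r is drawn at 1 + k1 r^2 times it, then the intrinsics apply), "rvec" (rotation vector, rad) and "tvec" (3), from world to camera coordinates, as OpenCV has them. Camera axes: x right, y down, z forward; pixel columns grow to the right and rows downward; lengths in m; the calibration is good to about 2 mm. A picture is of the moment at which its call begins: read the wrist's pose just before it. camera_params takes no time and is no camera call; for the wrist camera it gives the pose at the moment of the call.
- ticket.hand_in(): hands the job in; it is judged then, once.
The state is a dict: "time_s": time; "q": joint angles; "qvel": joint speeds; "joint_efforts": joint torques, N m; "eef_pos": TCP position; "eef_rot": TCP orientation; "ft_force": force on the tool from outside, world axes, zero at the start; "torque": the same for the moment, N m; "finger_gap": opening from 0.0 (shut) to 1.0 (fully open); "gripper_force": force on a finger pad.
Only numpy, scipy, OpenCV 4.12 (cv2) and the standard library are available. Lean on these libraries where they do the work, as an engineer would, in place of code of your own. Each camera call takes 0.05 s, during which the arm holds its last target. There are 200 camera calls.

TASK

The spin runs are over: put the four loose tube inserts away in the steel trays, each in the tray that already holds an insert of its shape (both round ones with the round one, the square with the square, the oblong with the oblong). Set each one down gently, not dropped, so that it stands upright and flat on the tray floor beside the others, and do not push aside or knock over the inserts already in the trays.

Things in the scene. Friction and masses are not known exactly. Their poses are not given: they have to be found in the camera images.
- round_a: loose round tube insert: a 50 mm diameter, 60 mm tall cluster of seven moulded wells open at the top; petrol-blue plastic, about 90 g, solid outside; origin at the centre of its underside, z up; stands upright on the bench, left of the trays, other clutter near it under 20 mm tall; two alike are loose
- round_b: loose round tube insert: a 50 mm diameter, 60 mm tall cluster of seven moulded wells open at the top; petrol-blue plastic, about 90 g, solid outside; origin at the centre of its underside, z up; stands upright on the bench, left of the trays, other clutter near it under 20 mm tall; two alike are loose
- square_insert: loose square tube insert: a 48 x 48 mm, 60 mm tall block of 3 x 3 moulded wells open at the top, sides along its x and y; petrol-blue plastic, about 90 g, solid outside; origin at the centre of its underside, z up; stands upright on the bench, left of the trays, other clutter near it under 20 mm tall
- oblong_insert: loose oblong tube insert: a 64 mm (along its x) x 32 mm (along its y), 60 mm tall block of 4 x 2 moulded wells open at the top; petrol-blue plastic, about 90 g, solid outside; origin at the centre of its underside, z up; stands upright on the bench, left of the trays, other clutter near it under 20 mm tall
- tray_round: low open stainless tray, fixed, 198 (its x) x 78 (its y) x 22 mm tall; walls and floor 4 mm thick, inside 190 x 70 mm; origin at the centre of its underside, z up. The three trays are alike: this one holds the round insert at the start. They lie side by side in any order, long sides roughly pointing away from the robot, over 90 mm between centre lines
- tray_square: low open stainless tray, fixed, 198 (its x) x 78 (its y) x 22 mm tall; walls and floor 4 mm thick, inside 190 x 70 mm; origin at the centre of its underside, z up. The three trays are alike: this one holds the square insert at the start. They lie side by side in any order, long sides roughly pointing away from the robot, over 90 mm between centre lines
- tray_oblong: low open stainless tray, fixed, 198 (its x) x 78 (its y) x 22 mm tall; walls and floor 4 mm thick, inside 190 x 70 mm; origin at the centre of its underside, z up. The three trays are alike: this one holds the oblong insert at the start. They lie side by side in any order, long sides roughly pointing away from the robot, over 90 mm between centre lines
- stored_round: round tube insert: a 50 mm diameter, 60 mm tall cluster of seven moulded wells open at the top; petrol-blue plastic, about 90 g, solid outside; origin at the centre of its underside, z up, 4 mm above the tray underside; stands loose in tray_round, near the tray end at its -x, so that two more fit in a row towards +x with about 10 mm between; leave it there
- stored_square: square tube insert: a 48 x 48 mm, 60 mm tall block of 3 x 3 moulded wells open at the top, sides along its x and y; petrol-blue plastic, about 90 g, solid outside; origin at the centre of its underside, z up, 4 mm above the tray underside; stands loose in tray_square, 20 to 66 mm from the tray centre towards its +x, room for one more on the other side; leave it there
- stored_oblong: oblong tube insert: a 64 mm (along its x) x 32 mm (along its y), 60 mm tall block of 4 x 2 moulded wells open at the top; petrol-blue plastic, about 90 g, solid outside; origin at the centre of its underside, z up, 4 mm above the tray underside; stands loose in tray_oblong, 20 to 56 mm from the tray centre towards its -x, length along the tray, room for one on the other side; leave it there
Things that resemble listed ones, but are neither listed nor needed, are in the scene too. Leave any yellow look-alike of the square_insert alone.

How it is judged:
At the end, for the whole second after the job is handed in: All seven inserts stand in the tray of their kind: origin within 90 mm along and 34 mm across of the tray centre and less than 10 mm above the tray underside (flat on its floor), tilted less than 0.1 rad, slower than 20 mm/s (x of round_a in the frame of tray_round between -0.09 and 0.09 m and y of round_a in the frame of tray_round between -0.034 and 0.034 m and z of each of round_a, round_b, stored_round in the frame of tray_round below 0.01 m and angle between each of round_a, round_b, square_insert, oblong_insert, stored_round, stored_square, stored_oblong's own z axis and vertical below 0.1 rad and linear speed of each of round_a, round_b, square_insert, oblong_insert, stored_round, stored_square, stored_oblong below 0.02 m/s and x of round_b in the frame of tray_round between -0.09 and 0.09 m and y of round_b in the frame of tray_round between -0.034 and 0.034 m and x of square_insert in the frame of tray_square between -0.09 and 0.09 m and y of square_insert in the frame of tray_square between -0.034 and 0.034 m and z of each of square_insert, stored_square in the frame of tray_square below 0.01 m and x of oblong_insert in the frame of tray_oblong between -0.09 and 0.09 m and y of oblong_insert in the frame of tray_oblong between -0.034 and 0.034 m and z of each of oblong_insert, stored_oblong in the frame of tray_oblong below 0.01 m and x of stored_round in the frame of tray_round between -0.09 and 0.09 m and y of stored_round in the frame of tray_round between -0.034 and 0.034 m and x of stored_square in the frame of tray_square between -0.09 and 0.09 m and y of stored_square in the frame of tray_square between -0.034 and 0.034 m and x of stored_oblong in the frame of tray_oblong between -0.09 and 0.09 m and y of stored_oblong in the frame of tray_oblong between -0.034 and 0.034 m); the robot touches nothing.
It fails at once if an insert that was already in a tray is pushed more than 25 mm or knocked over (distance of any of stored_round, stored_square, stored_oblong from where it was at the start of the episode above 0.025 m or angle between any of stored_round, stored_square, stored_oblong's own z axis and vertical above 0.5 rad).
It fails at once if a loose insert is dropped: out of the fingers with its underside more than 50 mm above the bench ((height (world z) of round_a above 0.05 m and contact force between round_a and the fingers below 0.05 N) or (height (world z) of round_b above 0.05 m and contact force between round_b and the fingers below 0.05 N) or (height (world z) of square_insert above 0.05 m and contact force between square_insert and the fingers below 0.05 N) or (height (world z) of oblong_insert above 0.05 m and contact force between oblong_insert and the fingers below 0.05 N)).
It also fails if it takes over 115 s, if anything falls off the work surface, if the arm or the gripper's body presses on something with over 40 N, if the wrist force passes 120 N, or if a joint passes its speed limit or range.

## Working session

There is one attempt and no reset: what is moved stays moved. The work goes in short steps, Python scripts to look and compute and a tool call to move; the robot and the scene stay as the last step left them, time stands still between calls to the robot, and variables do not carry over. Pictures are saved under pics/ and viewed, at most 14 in all, crops included, and the job is handed in when it is done.

```bash
ls; mkdir -p pics; python3 - <<'E'
from plant import read_state, vision
import cv2,numpy as np
for n in("top","side"):
    im=vision.snapshot(n); cv2.imwrite(f"pics/{n}0.png",im[...,::-1]); print({k:np.round(v,4) for k,v in vision.camera_params(n).items()})
s=read_state();print(s['time_s'],s['eef_pos'],np.round(s['eef_rot'],3))
E
```

```text
pics
{'fovy': np.float64(55.3494), 'cx': np.float64(274.4736), 'cy': np.float64(210.0823), 'k1': np.float64(0.0015), 'rvec': array([ 2.122 , -2.1718,  0.1359]), 'tvec': array([-0.0017,  0.5666,  0.9224])}
{'fovy': np.float64(51.3696), 'cx': np.float64(279.6449), 'cy': np.float64(202.5123), 'k1': np.float64(0.0065), 'rvec': array([ 0.1046, -2.8964,  1.1458]), 'tvec': array([0.5536, 0.0819, 1.1297])}
0.1 [ 0.2569754  -0.56949457  0.21413716] [[ 0.912  0.411 -0.   ]
 [ 0.411 -0.912  0.001]
 [ 0.    -0.001 -1.   ]]
```

View pics/top0.png

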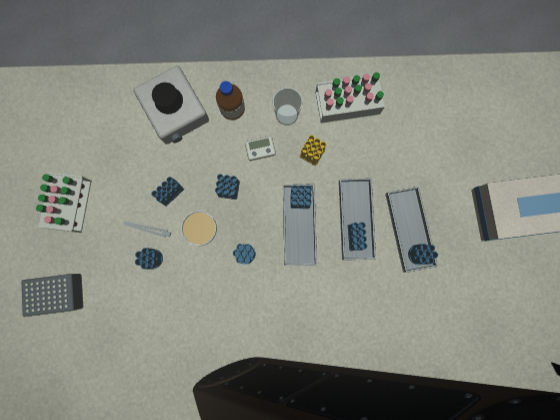

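View pics/side0.png

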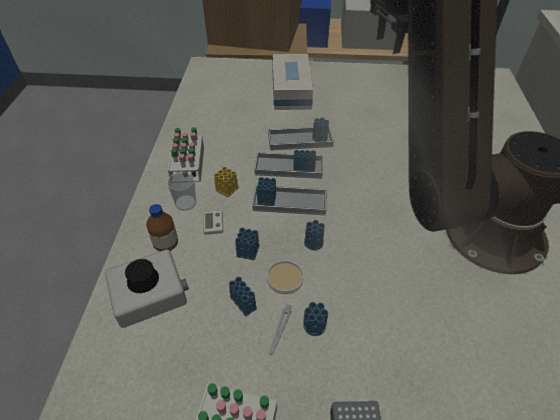

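Top view (up = +x, left = +y). The blue loose pieces are at (167,191), which looks oblong, (228,187), which looks square, and (149,259) and (244,254), which look round. The trays are left with a square (301,197), middle with an oblong (358,236) and right with a round (425,255). The yellow look-alike at (313,150) stays where it is. Next I'll confirm these in an enlarged crop and measure them.

```bash
cat > h.py <<'E'
import cv2,numpy as np
from plant import read_state, vision
def cam(n,p=None):
    p=p or vision.camera_params(n); f=210/np.tan(np.radians(p['fovy'])/2)
    K=np.array([[f,0,p['cx']],[0,f,p['cy']],[0,0,1.]])
    return K,np.array([p['k1'],0,0,0,0.]),np.array(p['rvec'],float),np.array(p['tvec'],float)
def ray(px,z,c):   # pixels -> points on plane z
    K,d,r,t=c; u=cv2.undistortPoints(np.float64(px).reshape(-1,1,2),K,d).reshape(-1,2)
    R=cv2.Rodrigues(r)[0]; D=np.c_[u,np.ones(len(u))]@R; C=-R.T@t
    return (C+D*((z-C[2])/D[:,2])[:,None])[:,:2]
def proj(P,c): return cv2.projectPoints(np.float64(P).reshape(-1,1,3),c[2],c[3],c[0],c[1])[0].reshape(-1,2)
E
python3 - <<'E'
from h import *
im=cv2.imread('pics/top0.png'); c=cam('top')
cv2.imwrite('pics/crop0.png',cv2.resize(im[165:285,120:450],None,fx=2.4,fy=2.4,interpolation=cv2.INTER_CUBIC))
R=cv2.Rodrigues(c[2])[0];print('cam',-R.T@c[3])
h=cv2.cvtColor(im,cv2.COLOR_BGR2HSV)
m=cv2.inRange(h,(95,90,20),(115,255,255)); m=cv2.morphologyEx(m,cv2.MORPH_CLOSE,np.ones((5,5)))
n,l,s,ce=cv2.connectedComponentsWithStats(m)
for i in range(1,n):
    if s[i,4]>150:
        ys,xs=np.where(l==i); P=ray(np.c_[xs,ys],.06,c); (cx,cy),(w,hh),a=cv2.minAreaRect(np.float32(P*1000))
        print(ce[i].round(),s[i,4],'z60 rect',round(cx),round(cy),round(w),round(hh),round(a),ray([ce[i]],.03,c).round(3))
E
```

```text
cam [ 0.43654422 -0.02208798  0.99034836]
[226. 185.] 365 z60 rect 623 97 52 51 85 [[0.631 0.101]]
[165. 190.] 322 z60 rect 619 242 36 60 45 [[0.624 0.251]]
[301. 196.] 421 z60 rect 594 -78 47 50 88 [[ 0.6   -0.079]]
[540. 204.] 718 z60 rect 562 -635 42 97 6 [[ 0.566 -0.653]]
[357. 236.] 427 z60 rect 499 -205 62 40 1 [[ 0.501 -0.212]]
[244. 253.] 308 z60 rect 464 60 48 42 82 [[0.465 0.061]]
[423. 254.] 419 z60 rect 455 -354 64 43 89 [[ 0.454 -0.366]]
[147. 258.] 343 z60 rect 460 280 60 44 89 [[0.459 0.293]]
```

View pics/crop0.png

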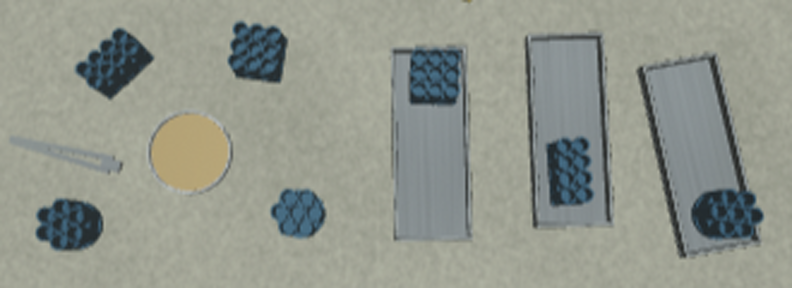

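```bash
python3 - <<'E'
from h import *
im=cv2.imread('pics/top0.png'); c=cam('top')
T={'sq':[(392,49),(466,46),(470,240),(394,240)],'ob':[(526,37),(602,33),(612,226),(535,227)],'rd':[(638,68),(714,55),(760,243),(683,257)]}
for k,v in T.items():
    P=ray((np.array(v)+.5)/2.4-.5+[120,165],.022,c)
    L=(P[0]+P[1]-P[2]-P[3])/2
    print(k,P.mean(0).round(3),'len',np.linalg.norm(L).round(3),'wid',np.linalg.norm(P[1]+P[2]-P[0]-P[3])/2,'yaw',np.degrees(np.arctan2(L[1],L[0])).round(1))
h=cv2.cvtColor(im,cv2.COLOR_BGR2HSV)
for th in (60,70):
  m=cv2.inRange(h,(95,90,th),(115,255,255)); m=cv2.morphologyEx(m,cv2.MORPH_CLOSE,np.ones((5,5)))
  n,l,s,ce=cv2.connectedComponentsWithStats(m)
  for i in range(1,n):
    if s[i,4]>120:
        ys,xs=np.where(l==i); P=ray(np.c_[xs,ys],.06,c); (cx,cy),(w,hh),a=cv2.minAreaRect(np.float32(P*1000))
        print(th,ce[i].round(),s[i,4],'rect',round(cx),round(cy),round(w),round(hh),round(a),'cen',P.mean(0).round(3))
s=read_state();print(np.round(s['q'],2))
E
```

```text
sq [ 0.533 -0.074] len 0.196 wid 0.07582936743913263 yaw -0.9
ob [ 0.543 -0.214] len 0.195 wid 0.07732652541021652 yaw -0.1
rd [ 0.514 -0.343] len 0.194 wid 0.07850113738453388 yaw 9.7
60 [226.  87.] 128 rect 871 97 29 31 90 cen [0.871 0.098]
60 [226. 185.] 365 rect 623 97 52 51 85 cen [0.625 0.097]
60 [165. 190.] 322 rect 619 242 36 60 45 cen [0.619 0.243]
60 [301. 196.] 421 rect 594 -78 47 50 88 cen [ 0.595 -0.078]
60 [540. 204.] 718 rect 562 -635 42 97 6 cen [ 0.562 -0.634]
60 [357. 236.] 427 rect 499 -205 62 40 1 cen [ 0.499 -0.206]
60 [244. 253.] 308 rect 464 60 48 42 82 cen [0.464 0.058]
60 [423. 254.] 419 rect 455 -354 64 43 89 cen [ 0.453 -0.355]
60 [147. 258.] 343 rect 460 280 60 44 89 cen [0.458 0.283]
70 [226.  87.] 126 rect 871 98 27 31 90 cen [0.871 0.098]
70 [226. 185.] 365 rect 623 97 52 51 85 cen [0.625 0.097]
70 [165. 190.] 322 rect 619 242 36 60 45 cen [0.619 0.243]
70 [301. 196.] 400 rect 595 -78 47 50 88 cen [ 0.596 -0.078]
70 [540. 204.] 718 rect 562 -635 42 97 6 cen [ 0.562 -0.634]
70 [358. 236.] 405 rect 499 -205 62 40 1 cen [ 0.498 -0.207]
70 [244. 253.] 308 rect 464 60 48 42 82 cen [0.464 0.058]
70 [423. 254.] 410 rect 455 -354 64 43 89 cen [ 0.453 -0.355]
70 [147. 258.] 341 rect 460 280 60 44 89 cen [0.458 0.283]
[-1.25  0.49  1.56 -0.    1.09 -0.11]
```

```bash
cat >> h.py <<'E'
def go(x,y,z,yaw=None):   # tool-axis move to a world TCP target; turn (rad) for tool-x yaw in deg
    s=read_state(); R=np.array(s['eef_rot']); p=np.array(s['eef_pos']); d=R.T@(np.array([x,y,z])-p)
    now=np.degrees(np.arctan2(R[1,0],R[0,0])); 
    print('t',s['time_s'],'at',p.round(3),'yaw',now.round(1),'tool move',d.round(4),'n>=',np.ceil(np.linalg.norm(d)/.0625), 'turn',None if yaw is None else np.radians(now-yaw).round(3),'q',np.round(s['q'],2))
E
python3 - <<'E'
from h import *
go(.464,.058,.215,10)
c=cam('wrist');R=cv2.Rodrigues(c[2])[0];print('wrist cam',-R.T@c[3],R.round(2))
E
```

```text
t 0.1 at [ 0.257 -0.569  0.214] yaw 24.3 tool move [ 4.468e-01 -4.868e-01 -3.000e-04] n>= 11.0 turn 0.249 q [-1.25  0.49  1.56 -0.    1.09 -0.11]
wrist cam [ 0.32447557 -0.53995547  0.38276128] [[ 0.41 -0.91 -0.  ]
 [-0.88 -0.4   0.26]
 [-0.24 -0.11 -0.97]]
```

Careful with the scale: shifts go in shares of 0.8 m and turns go in shares of 4 rad. That gives: -0.0406 m is -0.0508, 0.0372 m is 0.0465.

Emit:
step_hand([
  [1, 0.0465, -0.0508, 0, 0],
  [1, 0.0465, -0.0508, 0, 0],
  [1, 0.0465, -0.0508, 0, 0],
  [1, 0.0465, -0.0508, 0, 0],
  [1, 0.0465, -0.0508, 0, 0],
  [1, 0.0465, -0.0508, 0, 0],
  [1, 0.0465, -0.0508, 0, 0],
  [1, 0.0465, -0.0508, 0, 0],
  [1, 0.0465, -0.0508, 0, 0],
  [1, 0.0465, -0.0508, 0, 0],
  [1, 0.0465, -0.0508, 0, 0],
  [1, 0.0465, -0.0508, 0, 0],
], clamp_n=20)

```text
time_s: 1.6
eef_pos: [0.4639, 0.0598, 0.2146]
eef_rot: [[0.911, 0.411, -0.0], [0.411, -0.911, -0.0], [-0.0, 0.0, -1.0]]
ft_force: [1.1, -0.3, -0.5]
finger_gap: 1.001
gripper_force: 0.0
```

Emit:
step_hand([
  [1, 0, 0, 0, 0.0313],
  [1, 0, 0, 0, 0.0313],
  [1, 0, 0, 0, 0],
])

```text
time_s: 1.98
eef_pos: [0.4635, 0.0581, 0.2144]
eef_rot: [[0.985, 0.174, -0.0], [0.174, -0.985, -0.0], [-0.0, 0.0, -1.0]]
ft_force: [0.3, 0.3, 0.3]
finger_gap: 1.001
gripper_force: 0.0
```

```bash
python3 - <<'E'
from h import *
go(.464,.058,.215,10)
cv2.imwrite('pics/w1.png',vision.snapshot('wrist')[...,::-1])
E
```

```text
t 1.975 at [0.463 0.058 0.214] yaw 10.0 tool move [ 0.0005  0.0002 -0.0006] n>= 1.0 turn 0.0 q [-0.02  0.27  1.93 -0.    0.94  1.38]
```

View pics/w1.png

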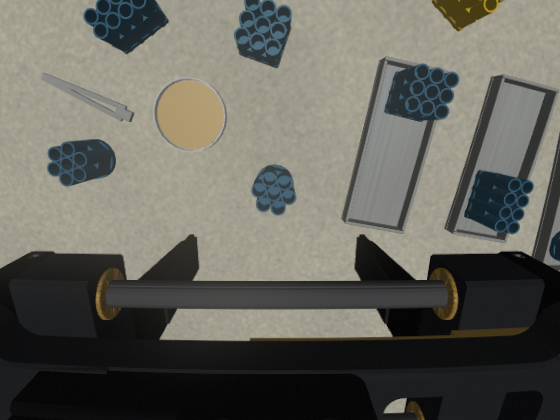

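```bash
python3 - <<'E'
from h import *
c=cam('wrist')
print(ray([(274,194),(68,162),(264,27),(517,206),(436,91)],.06,c).round(3))
im=cv2.imread('pics/w1.png');cv2.imwrite('pics/w1c.png',cv2.resize(im[0:240,30:330],None,fx=2.5,fy=2.5,interpolation=cv2.INTER_CUBIC))
E
```

```text
[[ 0.467  0.06 ]
 [ 0.463  0.287]
 [ 0.627  0.099]
 [ 0.502 -0.215]
 [ 0.602 -0.083]]
```

View pics/w1c.png

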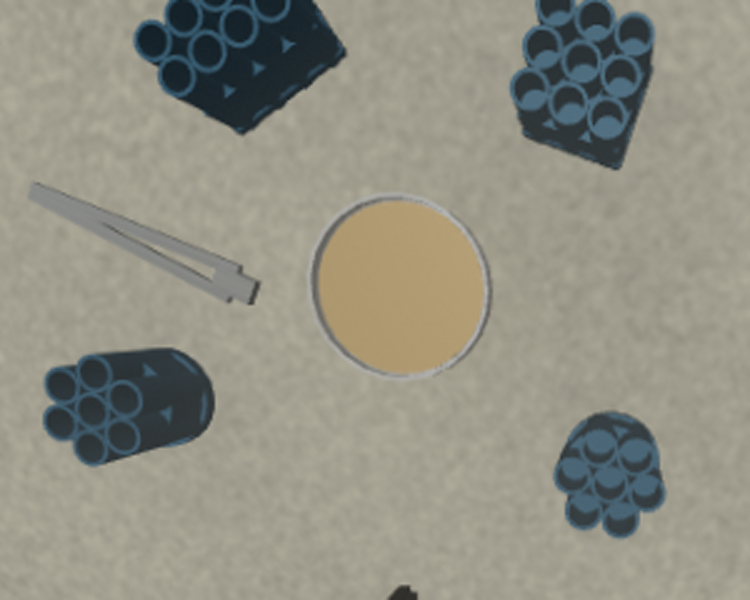

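```bash
python3 - <<'E'
from h import *
c=cam('wrist'); f=lambda v: ray((np.array(v)+.5)/2.5-.5+[30,0],.06,c)
P=f([(610,484),(92,410),(581,61),(541,46),(620,76),(595,19),(568,102),(152,40),(183,17),(178,76),(207,50),(239,25),(272,3)]);print(P.round(4))
a=lambda i,j:np.degrees(np.arctan2(*(P[j]-P[i])[::-1])).round(1)
print('sq',a(4,3),a(6,5),'ob',a(7,8),a(9,11),a(9,12),a(9,7))
go(*P[0],.034)
E
```

```text
[[0.4674 0.0608]
 [0.4606 0.2886]
 [0.6296 0.1008]
 [0.6322 0.1169]
 [0.6269 0.0851]
 [0.6453 0.0981]
 [0.6141 0.1033]
 [0.6118 0.2689]
 [0.6218 0.257 ]
 [0.5999 0.2572]
 [0.611  0.2463]
 [0.6218 0.2343]
 [0.6315 0.2221]]
sq 80.4 -9.5 ob -50.0 -46.3 -48.0 44.4
t 2.025 at [0.464 0.058 0.214] yaw 10.1 tool move [ 0.0043 -0.0021  0.1805] n>= 3.0 turn None q [-0.02  0.27  1.93 -0.    0.94  1.38]
```

Scaled: 0.06 m is 0.075, 0.04 m is 0.05.

Emit:
step_hand([
  [1, 0.0054, -0.0026, 0.075, 0],
  [1, 0, 0, 0.075, 0],
  [1, 0, 0, 0.05, 0],
  [1, 0, 0, 0.025, 0],
  [0, 0, 0, 0, 0],
  [0, 0, 0, 0, 0],
  [0, 0, 0, 0, 0],
  [0, 0, 0, 0, 0],
  [0, 0, 0, 0, 0],
  [0, 0, 0, 0, 0],
  [0, 0, 0, 0, 0],
], clamp_n=20)

```text
time_s: 3.4
eef_pos: [0.4676, 0.0608, 0.035]
eef_rot: [[0.985, 0.173, 0.001], [0.173, -0.985, -0.0], [0.001, 0.0, -1.0]]
ft_force: [-1.3, -0.9, 6.4]
finger_gap: 0.519
gripper_force: 20.0
```

Emit:
step_hand([
  [0, 0, 0, -0.0125, 0],
  [0, 0, 0, -0.0375, 0],
  [0, 0, 0, -0.05, 0],
  [0, 0, 0, -0.0375, 0],
])

```text
time_s: 3.9
eef_pos: [0.4675, 0.0608, 0.1466]
eef_rot: [[0.985, 0.173, 0.001], [0.173, -0.985, -0.0], [0.001, 0.0, -1.0]]
ft_force: [-0.9, 0.3, -1.8]
finger_gap: 0.526
gripper_force: 20.0
```

```bash
python3 - <<'E'
from h import *
y=np.radians(9.7)
A=np.array([.514,-.343]); 
for l in (.0,.06): print(l, A+l*np.array([np.cos(y),np.sin(y)]))
go(*(A+.06*np.array([np.cos(y),np.sin(y)])),.14,9.7)
E
```

```text
0.0 [ 0.514 -0.343]
0.06 [ 0.57314221 -0.33289064]
t 3.9 at [0.467 0.061 0.147] yaw 10.0 tool move [0.036  0.406  0.0067] n>= 7.0 turn 0.005 q [-0.01  0.37  2.   -0.    0.77  1.39]
```

Scaled: 0.0508 m is 0.0635, 0.0045 m is 0.0056.

Emit:
step_hand([
  [0, 0.0056, 0.0635, 0, 0],
  [0, 0.0056, 0.0635, 0, 0],
  [0, 0.0056, 0.0635, 0, 0],
  [0, 0.0056, 0.0635, 0, 0],
  [0, 0.0056, 0.0635, 0, 0],
  [0, 0.0056, 0.0635, 0, 0],
  [0, 0.0056, 0.0635, 0, 0],
  [0, 0.0056, 0.0635, 0, 0],
  [0, 0, 0, 0, 0],
])

```text
time_s: 5.03
eef_pos: [0.5731, -0.3363, 0.1445]
eef_rot: [[0.985, 0.17, 0.0], [0.17, -0.985, -0.001], [0.0, 0.001, -1.0]]
ft_force: [0.1, 0.8, -0.8]
finger_gap: 0.524
gripper_force: 20.0
```

```bash
python3 - <<'E'
from h import *
go(.573,-.333,.14,9.7)
c=cam('wrist')
cv2.imwrite('pics/w2.png',vision.snapshot('wrist')[...,::-1]); np.save('c2.npy',np.array(c,dtype=object),allow_pickle=True)
E
```

```text
t 5.025 at [ 0.573 -0.336  0.145] yaw 9.8 tool move [ 0.0004 -0.0033  0.0045] n>= 1.0 turn 0.002 q [-0.63  0.62  1.53 -0.    1.    0.77]
```

View pics/w2.png

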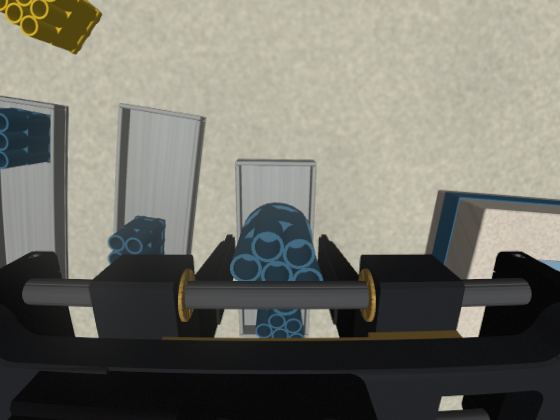

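The held insert is over the round tray. The tray's far rim corners are at about (236,161) and (316,162), the oblong tray's at (120,104) and (205,119), and the square tray's far-right corner is at (67,106).

```bash
python3 - <<'E'
from h import *
c=cam('wrist')
P=ray([(236,160.5),(316,161.5),(241,240),(120,104),(205,119),(67,106)],.022,c);print(P.round(4), np.linalg.norm(P[1]-P[0]),np.linalg.norm(P[3]-P[4]))
for i,j in((0,1),(3,4)):
    e=P[j]-P[i]; e/=np.linalg.norm(e); n=np.array([-e[1],e[0]]); m=(P[i]+P[j])/2
    print('yaw',np.degrees(np.arctan2(n[1],n[0])),'center',m-.099*n, 'slots',m-.039*n,m-.099*n,'ob',m-.054*n)
E
```

```text
[[ 0.6087 -0.2899]
 [ 0.6208 -0.3649]
 [ 0.53   -0.306 ]
 [ 0.6425 -0.1761]
 [ 0.6417 -0.2562]
 [ 0.6332 -0.125 ]] 0.07598106235709551 0.08009712162671398
yaw 9.170429080094284 center [ 0.51701747 -0.34316315] slots [ 0.57625058 -0.33360085] [ 0.51701747 -0.34316315] ob [ 0.5614423  -0.33599142]
yaw -0.6001972376343714 center [ 0.54312901 -0.2151213 ] slots [ 0.60312572 -0.21574982] [ 0.54312901 -0.2151213 ] ob [ 0.58812654 -0.21559269]
```

Scaled: 0.04 m is 0.05, 0.025 m is 0.0313.

Emit:
step_hand([
  [0, 0.0083, -0.0038, 0.025, 0],
  [0, 0, 0, 0.05, 0],
  [0, 0, 0, 0.0313, 0],
  [0, 0, 0, 0.0125, 0],
  [0, 0, 0, 0.0063, 0],
  [0, 0, 0, 0.0038, 0],
  [0, 0, 0, 0, 0],
])

```text
time_s: 5.95
eef_pos: [0.5794, -0.3292, 0.0422]
eef_rot: [[0.985, 0.173, 0.001], [0.173, -0.985, -0.001], [0.001, 0.001, -1.0]]
ft_force: [0.5, 0.3, 0.2]
finger_gap: 0.525
gripper_force: 20.0
```

```bash
python3 - <<'E'
from h import *
go(.579,-.3325,.039,9.3)
E
```

```text
t 5.95 at [ 0.579 -0.329  0.042] yaw 10.0 tool move [-0.0009  0.0031  0.0032] n>= 1.0 turn 0.012 q [-0.62  0.74  1.59 -0.    0.81  0.78]
```

Scaled: 0.003 m is 0.0038, 0.002 m is 0.0025.

Emit:
step_hand([
  [0, -0.0013, 0.0038, 0, 0],
  [0, 0, 0, 0.0025, 0],
  [0, 0, 0, 0.0013, 0],
  [0, 0, 0, 0.0013, 0],
  [0, 0, 0, 0, 0],
])

```text
time_s: 6.58
eef_pos: [0.5787, -0.3325, 0.039]
eef_rot: [[0.985, 0.173, 0.001], [0.173, -0.985, -0.001], [0.0, 0.001, -1.0]]
ft_force: [-4.6, 1.7, 12.3]
finger_gap: 0.521
gripper_force: 20.0
```

Emit:
step_hand([
  [0.75, 0, 0, 0, 0],
  [0.75, 0, 0, 0, 0],
  [0.75, 0, 0, 0, 0],
  [0.75, 0, 0, -0.025, 0],
  [0.75, 0, 0, -0.0625, 0],
  [0.75, 0, 0, -0.075, 0],
  [1, 0, 0, 0, 0],
])

```text
time_s: 7.45
eef_pos: [0.5804, -0.3334, 0.1741]
eef_rot: [[0.985, 0.173, 0.008], [0.173, -0.985, -0.006], [0.007, 0.007, -1.0]]
ft_force: [0.5, 0.6, -0.2]
finger_gap: 0.806
gripper_force: 0.0
```

```bash
python3 - <<'E'
from h import *
go(.4606,.2886,.16,10)
E
```

```text
t 7.45 at [ 0.58  -0.333  0.174] yaw 10.0 tool move [-0.0105 -0.6334  0.0097] n>= 11.0 turn -0.001 q [-0.62  0.59  1.49 -0.    1.05  0.78]
```

Scaled: -0.0528 m is -0.066, -0.0008 m is -0.001.

Emit:
step_hand([
  [1, -0.001, -0.066, 0, 0],
  [1, -0.001, -0.066, 0, 0],
  [1, -0.001, -0.066, 0, 0],
  [1, -0.001, -0.066, 0, 0],
  [1, -0.001, -0.066, 0, 0],
  [1, -0.001, -0.066, 0, 0],
  [1, -0.001, -0.066, 0, 0],
  [1, -0.001, -0.066, 0, 0],
  [1, -0.001, -0.066, 0, 0],
  [1, -0.001, -0.066, 0, 0],
  [1, -0.001, -0.066, 0, 0],
  [1, -0.001, -0.066, 0, 0],
])

```text
time_s: 8.95
eef_pos: [0.4591, 0.2917, 0.1679]
eef_rot: [[0.985, 0.173, 0.0], [0.173, -0.985, -0.0], [0.0, 0.0, -1.0]]
ft_force: [0.4, 0.0, -0.3]
finger_gap: 1.0
gripper_force: 0.0
```

Emit:
step_hand([
  [1, 0, 0, 0, 0],
  [1, 0, 0, 0, 0],
])

```text
time_s: 9.2
eef_pos: [0.4595, 0.2897, 0.1676]
eef_rot: [[0.985, 0.174, -0.0], [0.174, -0.985, -0.0], [-0.0, 0.0, -1.0]]
ft_force: [-0.2, -1.2, 0.1]
finger_gap: 1.0
gripper_force: 0.0
```

```bash
python3 - <<'E'
from h import *
go(.4606,.2886,.034,10)
cv2.imwrite('pics/w3.png',vision.snapshot('wrist')[...,::-1])
E
```

```text
t 9.2 at [0.459 0.29  0.168] yaw 10.0 tool move [0.0009 0.0013 0.1336] n>= 3.0 turn -0.0 q [ 0.44  0.43  1.81 -0.    0.9   1.84]
```

View pics/w3.png

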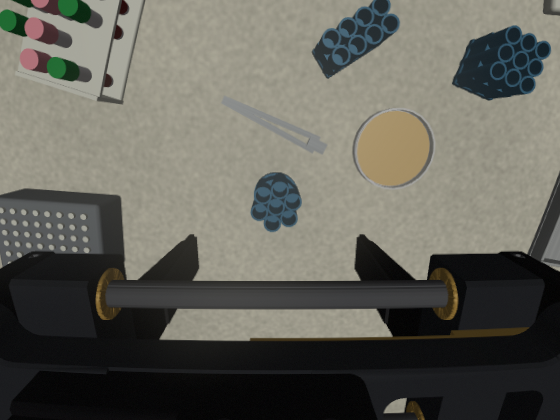

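```bash
python3 - <<'E'
from h import *
c=cam('wrist')
P=ray([(275,203),(331,40),(381,5),(335,61),(388,22)],.06,c);print(P.round(4),P[1:].mean(0))
e=P[2]-P[1]+P[4]-P[3];print(np.degrees(np.arctan2(e[1],e[0])))
go(*P[0],.034)
E
```

```text
[[0.4647 0.2906]
 [0.6105 0.2688]
 [0.6449 0.2338]
 [0.595  0.2621]
 [0.6334 0.225 ]] [0.62094914 0.24740019]
-44.69611630188495
t 9.25 at [0.46  0.289 0.168] yaw 9.9 tool move [ 0.0052 -0.0005  0.1337] n>= 3.0 turn None q [ 0.44  0.43  1.81 -0.    0.9   1.84]
```

Scaled: 0.05 m is 0.0625, 0.02 m is 0.025.

Emit:
step_hand([
  [1, 0.005, 0, 0.0625, 0],
  [1, 0, 0, 0.0625, 0],
  [1, 0, 0, 0.025, 0],
  [1, 0, 0, 0.0163, 0],
  [0, 0, 0, 0, 0],
  [0, 0, 0, 0, 0],
  [0, 0, 0, 0, 0],
  [0, 0, 0, 0, 0],
  [0, 0, 0, 0, 0],
  [0, 0, 0, 0, 0],
], clamp_n=20)

```text
time_s: 10.5
eef_pos: [0.4637, 0.2908, 0.0348]
eef_rot: [[0.985, 0.173, 0.0], [0.173, -0.985, 0.0], [0.0, 0.0, -1.0]]
ft_force: [-0.4, -0.4, 3.0]
finger_gap: 0.521
gripper_force: 20.0
```

Emit:
step_hand([
  [0, 0, 0, -0.0125, 0],
  [0, 0, 0, -0.0375, 0],
  [0, 0, 0, -0.05, 0],
  [0, 0, 0, -0.05, 0],
  [0, 0, 0, 0, 0],
])

```text
time_s: 11.12
eef_pos: [0.4646, 0.2913, 0.1577]
eef_rot: [[0.985, 0.173, 0.005], [0.173, -0.985, 0.002], [0.005, -0.001, -1.0]]
ft_force: [0.0, 0.2, -2.1]
finger_gap: 0.52
gripper_force: 20.0
```

```bash
python3 - <<'E'
from h import *
go(.516,-.343,.154,9.3)
E
```

```text
t 11.125 at [0.465 0.291 0.158] yaw 10.0 tool move [-0.0591  0.6336  0.0026] n>= 11.0 turn 0.012 q [ 0.44  0.45  1.82 -0.    0.87  1.84]
```

Scaled: 0.0528 m is 0.066, -0.0049 m is -0.0061.

Emit:
step_hand([
  [0, -0.0061, 0.066, 0, 0],
  [0, -0.0061, 0.066, 0, 0],
  [0, -0.0061, 0.066, 0, 0],
  [0, -0.0061, 0.066, 0, 0],
  [0, -0.0061, 0.066, 0, 0],
  [0, -0.0061, 0.066, 0, 0],
  [0, -0.0061, 0.066, 0, 0],
  [0, -0.0061, 0.066, 0, 0],
  [0, -0.0061, 0.066, 0, 0],
  [0, -0.0061, 0.066, 0, 0],
  [0, -0.0061, 0.066, 0, 0],
  [0, -0.0061, 0.066, 0, 0],
])

```text
time_s: 12.62
eef_pos: [0.5148, -0.345, 0.1538]
eef_rot: [[0.985, 0.173, -0.001], [0.173, -0.985, 0.001], [-0.001, -0.001, -1.0]]
ft_force: [0.5, -0.1, -1.3]
finger_gap: 0.519
gripper_force: 20.0
```

Emit:
step_hand([
  [0, 0, 0, 0, 0],
  [0, 0, 0, 0, 0],
])

```text
time_s: 12.88
eef_pos: [0.5147, -0.3428, 0.1537]
eef_rot: [[0.985, 0.172, -0.001], [0.173, -0.985, 0.001], [-0.001, -0.002, -1.0]]
ft_force: [-0.7, 0.6, -1.2]
finger_gap: 0.523
gripper_force: 20.0
```

```bash
python3 - <<'E'
from h import *
go(.516,-.343,.039,9.3)
cv2.imwrite('pics/w4.png',vision.snapshot('wrist')[...,::-1])
cv2.imwrite('pics/s4.png',cv2.resize(vision.snapshot('side')[80:260,200:400,::-1],None,fx=3,fy=3))
E
```

```text
t 12.875 at [ 0.515 -0.343  0.154] yaw 9.9 tool move [0.0014 0.0006 0.1147] n>= 2.0 turn 0.011 q [-0.69  0.55  1.64  0.    0.96  0.7 ]
```

View pics/w4.png

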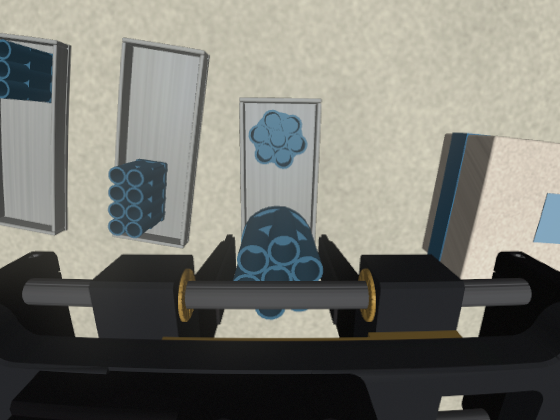

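```bash
python3 - <<'E'
from h import *
c=cam('wrist');P=ray([(277,137)],.064,c);Q=ray([(427,253.5),(423,253.5)],.064,cam('top'));print(P,Q,np.linalg.norm(P-Q,axis=1),(P+Q)/2)
print(ray([(280,215)],.115,c))
# held insert centre well
print('held',ray([(276,280)],.154-.035+.06,c))
go(.516,-.343,.039,9.3)
E
```

```text
[[ 0.58017382 -0.33193494]] [[ 0.4542024  -0.36218519]
 [ 0.45440899 -0.35306193]] [0.1295526  0.12752703] [[ 0.51718811 -0.34706006]
 [ 0.51729141 -0.34249843]]
[[ 0.52889262 -0.34310998]]
held [[ 0.5119049  -0.34331293]]
t 12.975 at [ 0.515 -0.342  0.154] yaw 10.0 tool move [0.0008 0.001  0.1154] n>= 2.0 turn 0.012 q [-0.69  0.55  1.64  0.    0.96  0.7 ]
```

Scaled: 0.04 m is 0.05, 0.002 m is 0.0025.

Emit:
step_hand([
  [0, 0.0025, 0.0013, 0.05, 0],
  [0, 0, 0, 0.05, 0],
  [0, 0, 0, 0.025, 0],
  [0, 0, 0, 0.01, 0],
  [0, 0, 0, 0.0038, 0],
  [0, 0, 0, 0.0025, 0],
  [0, 0, 0, 0.0013, 0],
  [0, 0, 0, 0.0013, 0],
  [0, 0, 0, 0, 0],
])

```text
time_s: 14.1
eef_pos: [0.5175, -0.3442, 0.0398]
eef_rot: [[0.985, 0.173, 0.0], [0.173, -0.985, -0.0], [0.0, 0.0, -1.0]]
ft_force: [-0.1, -0.1, -1.2]
finger_gap: 0.523
gripper_force: 20.0
```

Scaled: 0.001 m is 0.0013, 0.0005 m is 0.0006.

Emit:
step_hand([
  [0, 0, 0, 0.0013, 0],
  [0, 0, 0, 0.0006, 0],
  [0, 0, 0, 0, 0],
])

```text
time_s: 14.48
eef_pos: [0.5175, -0.3442, 0.0388]
eef_rot: [[0.985, 0.173, 0.0], [0.173, -0.985, -0.0], [0.0, 0.0, -1.0]]
ft_force: [-1.6, 1.9, 7.1]
finger_gap: 0.52
gripper_force: 20.0
```

Scaled: -0.06 m is -0.075, -0.05 m is -0.0625, 0.17 rad is 0.0425.

Emit:
step_hand([
  [0.75, 0, 0, 0, 0],
  [0.75, 0, 0, 0, 0],
  [0.75, 0, 0, 0, 0],
  [0.75, 0, 0, -0.025, 0],
  [0.75, 0, 0, -0.0625, 0],
  [0.75, 0, 0, -0.075, 0],
  [1, 0, 0, 0, 0.0425],
  [1, 0, 0, 0, 0.0425],
  [1, 0, 0, 0, 0],
])

```text
time_s: 15.6
eef_pos: [0.5174, -0.3441, 0.1682]
eef_rot: [[0.986, -0.164, 0.0], [-0.164, -0.986, -0.0], [0.0, 0.0, -1.0]]
ft_force: [0.4, 0.7, -0.3]
finger_gap: 0.983
gripper_force: 0.0
```

```bash
python3 - <<'E'
from h import *
go(.6296,.1008,.168,-9.5)
cv2.imwrite('pics/w5.png',vision.snapshot('wrist')[...,::-1])
E
```

```text
t 15.6 at [ 0.517 -0.344  0.168] yaw -9.5 tool move [ 3.760e-02 -4.573e-01  1.000e-04] n>= 8.0 turn 0.001 q [-0.69  0.53  1.62 -0.    0.99  1.04]
```

View pics/w5.png

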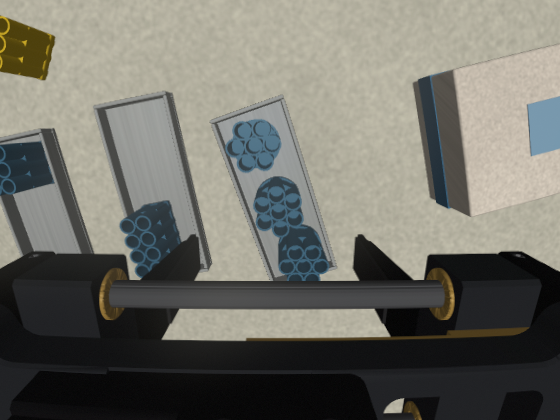

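All three rounds stand upright in the round tray, at (255,145), (278,205) and (302,255). Next is the square insert.

Scaled: -0.0508 m is -0.0635, 0.0042 m is 0.0053.

Emit:
step_hand([
  [1, 0.0053, -0.0635, 0, 0],
  [1, 0.0053, -0.0635, 0, 0],
  [1, 0.0053, -0.0635, 0, 0],
  [1, 0.0053, -0.0635, 0, 0],
  [1, 0.0053, -0.0635, 0, 0],
  [1, 0.0053, -0.0635, 0, 0],
  [1, 0.0053, -0.0635, 0, 0],
  [1, 0.0053, -0.0635, 0, 0],
  [1, 0.0053, -0.0635, 0, 0],
  [1, 0, 0, 0, 0],
  [1, 0, 0, 0, 0],
])

```text
time_s: 17.02
eef_pos: [0.6301, 0.1004, 0.1677]
eef_rot: [[0.987, -0.163, -0.001], [-0.163, -0.987, -0.0], [-0.001, 0.0, -1.0]]
ft_force: [0.5, 0.3, -0.0]
finger_gap: 0.997
gripper_force: 0.0
```

```bash
python3 - <<'E'
from h import *
go(.6296,.1008,.034,-9.5)
im=vision.snapshot('wrist')[...,::-1]
cv2.imwrite('pics/w6.png',im)
E
```

```text
t 17.025 at [0.63  0.1   0.168] yaw -9.4 tool move [-0.0005 -0.0004  0.1337] n>= 3.0 turn 0.002 q [ 0.05  0.56  1.58 -0.    1.01  1.79]
```

View pics/w6.png

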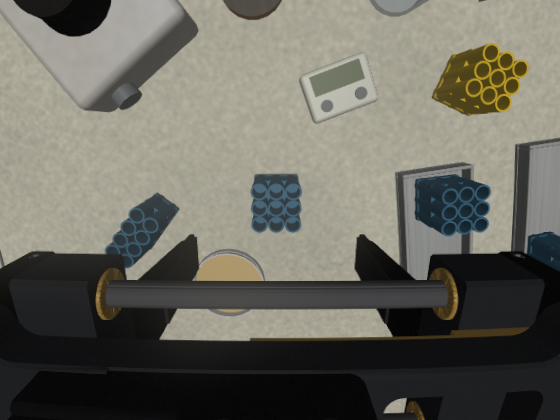

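Scaled: 0.05 m is 0.0625, 0.02 m is 0.025.

Emit:
step_hand([
  [1, 0.0013, -0.0004, 0.0625, 0],
  [1, 0, 0, 0.0625, 0],
  [1, 0, 0, 0.025, 0],
  [1, 0, 0, 0.0163, 0],
  [0, 0, 0, 0, 0],
  [0, 0, 0, 0, 0],
  [0, 0, 0, 0, 0],
  [0, 0, 0, 0, 0],
  [0, 0, 0, 0, 0],
  [0, 0, 0, 0, 0],
], clamp_n=20)

```text
time_s: 18.32
eef_pos: [0.6315, 0.1007, 0.0353]
eef_rot: [[0.986, -0.165, 0.0], [-0.165, -0.986, -0.0], [0.0, 0.0, -1.0]]
ft_force: [-0.8, 1.1, 2.5]
finger_gap: 0.502
gripper_force: 20.0
```

Emit:
step_hand([
  [0, 0, 0, -0.0125, 0],
  [0, 0, 0, -0.0375, 0],
  [0, 0, 0, -0.05, 0],
  [0, 0, 0, -0.05, -0.035],
  [0, 0, 0, 0, 0],
  [0, 0, 0, 0, 0],
])

```text
time_s: 19.08
eef_pos: [0.631, 0.1007, 0.1548]
eef_rot: [[1.0, -0.027, -0.001], [-0.027, -1.0, -0.0], [-0.001, 0.0, -1.0]]
ft_force: [-0.2, -0.2, -0.5]
finger_gap: 0.504
gripper_force: 20.0
```

```bash
python3 - <<'E'
from h import *
go(.493,-.0735,.154,-1)
E
```

```text
t 19.075 at [0.631 0.101 0.155] yaw -1.6 tool move [-0.1331  0.1779  0.0009] n>= 4.0 turn -0.01 q [ 0.05  0.57  1.59 -0.    0.98  1.65]
```

Scaled: 0.0356 m is 0.0445, -0.0266 m is -0.0333, -0.01 rad is -0.0025.

Emit:
step_hand([
  [0, -0.0333, 0.0445, 0, 0],
  [0, -0.0333, 0.0445, 0, 0],
  [0, -0.0333, 0.0445, 0, 0],
  [0, -0.0333, 0.0445, 0, 0],
  [0, -0.0333, 0.0445, 0, 0],
  [0, 0, 0, 0, -0.0025],
  [0, 0, 0, 0, 0],
])

```text
time_s: 19.95
eef_pos: [0.4939, -0.0737, 0.1546]
eef_rot: [[1.0, -0.017, -0.001], [-0.017, -1.0, 0.0], [-0.001, -0.0, -1.0]]
ft_force: [-0.2, -0.4, -0.4]
finger_gap: 0.5
gripper_force: 20.0
```

```bash
python3 - <<'E'
from h import *
go(.493,-.0735,.039,-1)
im=vision.snapshot('wrist')[...,::-1]
cv2.imwrite('pics/w7.png',im)
E
```

```text
t 19.95 at [ 0.494 -0.074  0.155] yaw -1.0 tool move [-8.000e-04 -1.000e-04  1.156e-01] n>= 2.0 turn 0.0 q [-0.28  0.39  1.93  0.    0.82  1.31]
```

View pics/w7.png

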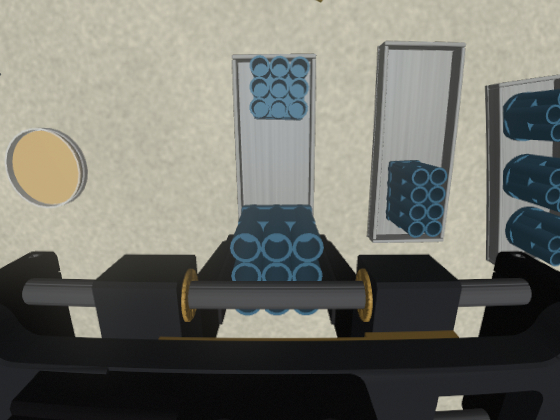

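```bash
python3 - <<'E'
from h import *
c=cam('wrist')
P=ray([(233,56),(315,55),(379,43.5),(464,44)],.022,c)
for i in(0,2):
    e=P[i+1]-P[i]; L=np.linalg.norm(e);e/=L; n=np.array([-e[1],e[0]]); m=(P[i]+P[i+1])/2
    print(L,'yaw',np.degrees(np.arctan2(n[1],n[0])),'center',m-.099*n)
print('stored',ray([(279,89)],.064,c),'ob',ray([(429,201)],.064,c))
E
```

```text
0.07495848362418828 yaw -0.27807006128523004 center [ 0.53309319 -0.07344042]
0.0806763593583786 yaw 0.7123974974115745 center [ 0.54325205 -0.21153594]
stored [[ 0.5977707  -0.07765628]] ob [[ 0.50327765 -0.20953067]]
```

Measurements agree with the top view: tray centre (0.533, -0.0735), and the slot at x = 0.493 is clear. Lowering.

Scaled: 0.04 m is 0.05, 0.02 m is 0.025.

Emit:
step_hand([
  [0, 0, 0, 0.05, 0],
  [0, 0, 0, 0.05, 0],
  [0, 0, 0, 0.025, 0],
  [0, 0, 0, 0.01, 0],
  [0, 0, 0, 0.005, 0],
  [0, 0, 0, 0.0025, 0],
  [0, 0, 0, 0.0013, 0],
  [0, 0, 0, 0.0013, 0],
  [0, 0, 0, 0, 0],
])

```text
time_s: 21.12
eef_pos: [0.4939, -0.0738, 0.0393]
eef_rot: [[1.0, -0.016, 0.0], [-0.016, -1.0, -0.0], [0.0, 0.0, -1.0]]
ft_force: [0.3, -0.2, -1.6]
finger_gap: 0.502
gripper_force: 20.0
```

Scaled: 0.0006 m is 0.0008.

Emit:
step_hand([
  [0, 0, 0, 0.0008, 0],
  [0, 0, 0, 0.0008, 0],
  [0, 0, 0, 0, 0],
])

```text
time_s: 21.5
eef_pos: [0.4939, -0.0738, 0.0393]
eef_rot: [[1.0, -0.016, 0.001], [-0.016, -1.0, -0.0], [0.001, 0.0, -1.0]]
ft_force: [-4.0, 0.6, 18.8]
finger_gap: 0.506
gripper_force: 20.0
```

Scaled: -0.06 m is -0.075, -0.05 m is -0.0625, -0.18 rad is -0.045.

Emit:
step_hand([
  [0.7, 0, 0, 0, 0],
  [0.7, 0, 0, 0, 0],
  [0.7, 0, 0, 0, 0],
  [0.7, 0, 0, -0.025, 0],
  [0.7, 0, 0, -0.0625, 0],
  [0.7, 0, 0, -0.075, 0],
  [0.8, 0, 0, 0, -0.045],
  [0.8, 0, 0, 0, -0.045],
  [0.8, 0, 0, 0, -0.045],
  [0.8, 0, 0, 0, -0.045],
  [0.8, 0, 0, 0, -0.045],
  [0.8, 0, 0, 0, -0.045],
])

```text
time_s: 23.0
eef_pos: [0.4937, -0.0738, 0.1678]
eef_rot: [[0.48, 0.877, -0.0], [0.877, -0.48, 0.0], [-0.0, -0.0, -1.0]]
ft_force: [-0.3, -0.8, -0.5]
finger_gap: 0.798
gripper_force: 0.0
```

Emit:
step_hand([
  [0.8, 0, 0, 0, -0.045],
  [0.8, 0, 0, 0, -0.045],
  [0.8, 0, 0, 0, -0.045],
  [0.8, 0, 0, 0, -0.045],
  [0.8, 0, 0, 0, -0.045],
  [0.8, 0, 0, 0, -0.045],
  [0.8, 0, 0, 0, -0.045],
  [0.8, 0, 0, 0, 0],
])

```text
time_s: 24.0
eef_pos: [0.4937, -0.0738, 0.1678]
eef_rot: [[-0.683, 0.73, -0.0], [0.73, 0.683, 0.0], [0.0, -0.0, -1.0]]
ft_force: [-0.1, -0.1, 0.8]
finger_gap: 0.794
gripper_force: 0.0
```

```bash
python3 - <<'E'
from h import *
go(.621,.2465,.168,134)
E
```

```text
t 24.0 at [ 0.494 -0.074  0.168] yaw 133.1 tool move [ 1.470e-01  3.117e-01 -3.000e-04] n>= 6.0 turn -0.016 q [-0.28  0.37  1.92 -0.    0.85 -1.03]
```

Scaled: 0.0445 m is 0.0556, 0.021 m is 0.0263, -0.016 rad is -0.004.

Emit:
step_hand([
  [0.8, 0.0263, 0.0556, 0, 0],
  [0.8, 0.0263, 0.0556, 0, 0],
  [0.8, 0.0263, 0.0556, 0, 0],
  [0.8, 0.0263, 0.0556, 0, 0],
  [0.8, 0.0263, 0.0556, 0, 0],
  [0.8, 0.0263, 0.0556, 0, 0],
  [0.8, 0.0263, 0.0556, 0, 0],
  [0.8, 0, 0, 0, -0.004],
  [0.8, 0, 0, 0, 0],
])

```text
time_s: 25.12
eef_pos: [0.6201, 0.2463, 0.1674]
eef_rot: [[-0.694, 0.72, -0.001], [0.72, 0.694, -0.001], [0.0, -0.001, -1.0]]
ft_force: [0.2, -0.3, 0.1]
finger_gap: 0.798
gripper_force: 0.0
```

```bash
python3 - <<'E'
from h import *
go(.621,.2465,.034,134)
im=vision.snapshot('wrist')[...,::-1]
cv2.imwrite('pics/w8.png',cv2.resize(im[60:260,150:410],None,fx=3,fy=3,interpolation=cv2.INTER_CUBIC))
E
```

```text
t 25.125 at [0.62  0.246 0.167] yaw 133.9 tool move [-0.0005  0.0009  0.1334] n>= 3.0 turn -0.001 q [ 0.28  0.6   1.5  -0.    1.05 -0.49]
```

View pics/w8.png

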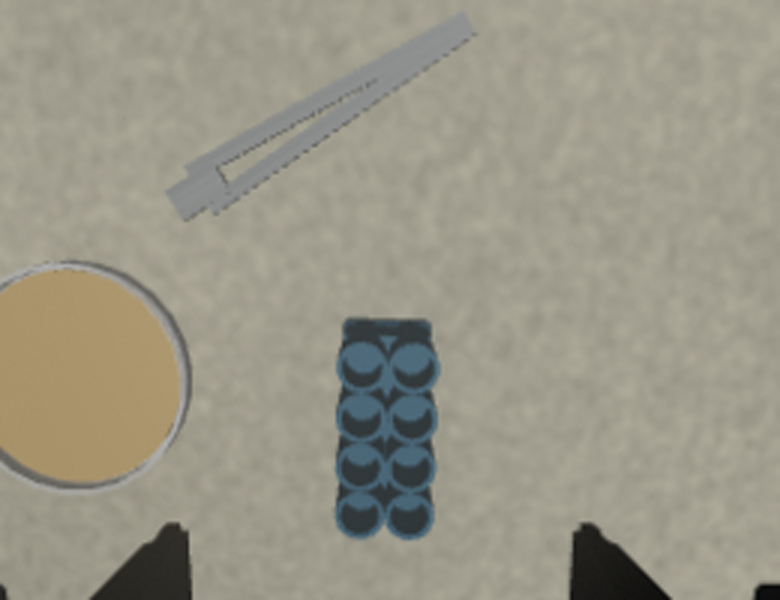

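Scaled: 0.05 m is 0.0625, 0.02 m is 0.025.

Emit:
step_hand([
  [0.8, 0.0013, 0.0013, 0.0625, 0],
  [0.8, 0, 0, 0.0625, 0],
  [0.8, 0, 0, 0.025, 0],
  [0.8, 0, 0, 0.0163, 0],
  [0, 0, 0, 0, 0],
  [0, 0, 0, 0, 0],
  [0, 0, 0, 0, 0],
  [0, 0, 0, 0, 0],
  [0, 0, 0, 0, 0],
  [0, 0, 0, 0, 0],
], clamp_n=20)

```text
time_s: 26.42
eef_pos: [0.6206, 0.248, 0.0352]
eef_rot: [[-0.695, 0.719, 0.0], [0.719, 0.695, -0.0], [-0.0, 0.0, -1.0]]
ft_force: [-0.9, 0.3, 2.4]
finger_gap: 0.342
gripper_force: 19.8
```

Emit:
step_hand([
  [0, 0, 0, -0.0125, 0],
  [0, 0, 0, -0.0375, 0],
  [0, 0, 0, -0.05, 0],
  [0, 0, 0, -0.05, -0.04],
  [0, 0, 0, 0, -0.04],
  [0, 0, 0, 0, -0.04],
  [0, 0, 0, 0, -0.04],
  [0, 0, 0, 0, -0.04],
  [0, 0, 0, 0, 0],
])

```text
time_s: 27.55
eef_pos: [0.6205, 0.2479, 0.1552]
eef_rot: [[-1.0, 0.003, 0.0], [0.003, 1.0, -0.0], [-0.0, -0.0, -1.0]]
ft_force: [-0.5, -0.3, -1.9]
finger_gap: 0.342
gripper_force: 19.8
```

```bash
python3 - <<'E'
from h import *
go(.588,-.2135,.154,180)
E
```

```text
t 27.55 at [0.62  0.248 0.155] yaw 179.8 tool move [ 0.0312 -0.4615  0.0013] n>= 8.0 turn -0.003 q [ 0.28  0.61  1.51 -0.    1.02 -1.29]
```

Careful with the scale: shifts go in shares of 0.8 m and turns go in shares of 4 rad. That gives: -0.0513 m is -0.0641, 0.0035 m is 0.0044.

Emit:
step_hand([
  [0, 0.0044, -0.0641, 0, 0],
  [0, 0.0044, -0.0641, 0, 0],
  [0, 0.0044, -0.0641, 0, 0],
  [0, 0.0044, -0.0641, 0, 0],
  [0, 0.0044, -0.0641, 0, 0],
  [0, 0.0044, -0.0641, 0, 0],
  [0, 0.0044, -0.0641, 0, 0],
  [0, 0.0044, -0.0641, 0, 0],
  [0, 0.0044, -0.0641, 0, 0],
  [0, 0, 0, 0, 0],
  [0, 0, 0, 0, 0],
])

```text
time_s: 28.92
eef_pos: [0.588, -0.2135, 0.155]
eef_rot: [[-1.0, 0.005, -0.0], [0.005, 1.0, 0.0], [0.0, 0.0, -1.0]]
ft_force: [0.1, -0.2, -2.5]
finger_gap: 0.338
gripper_force: 19.8
```

```bash
python3 - <<'E'
from h import *
go(.588,-.2135,.039,180)
im=vision.snapshot('wrist')[...,::-1]
cv2.imwrite('pics/w9.png',im)
E
```

```text
t 28.925 at [ 0.588 -0.213  0.155] yaw 179.7 tool move [ 0.    -0.     0.116] n>= 2.0 turn -0.005 q [-0.45  0.55  1.62  0.    0.97 -2.02]
```

View pics/w9.png

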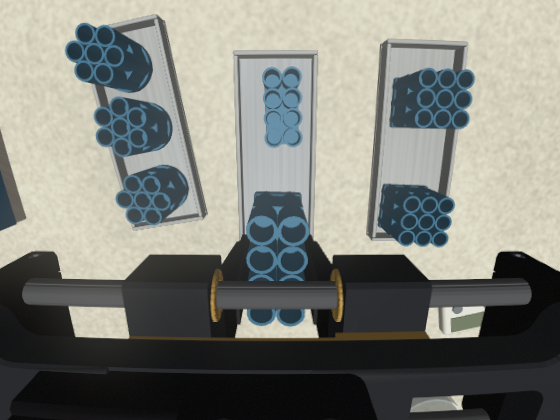

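Scaled: 0.04 m is 0.05, 0.02 m is 0.025.

Emit:
step_hand([
  [0, 0, 0, 0.05, 0],
  [0, 0, 0, 0.05, 0],
  [0, 0, 0, 0.025, 0],
  [0, 0, 0, 0.01, 0],
  [0, 0, 0, 0.005, 0],
  [0, 0, 0, 0.0025, 0],
  [0, 0, 0, 0.0013, 0],
  [0, 0, 0, 0.0013, 0],
  [0, 0, 0, 0.0008, 0],
  [0, 0, 0, 0.0008, 0],
  [0, 0, 0, 0, 0],
])

```text
time_s: 30.35
eef_pos: [0.5884, -0.2138, 0.0391]
eef_rot: [[-1.0, 0.002, 0.001], [0.002, 1.0, -0.001], [-0.001, -0.001, -1.0]]
ft_force: [-3.7, 1.6, 11.4]
finger_gap: 0.339
gripper_force: 19.8
```

Scaled: -0.05 m is -0.0625, -0.03 m is -0.0375.

Emit:
step_hand([
  [0.6, 0, 0, 0, 0],
  [0.6, 0, 0, 0, 0],
  [0.6, 0, 0, 0, 0],
  [0.6, 0, 0, -0.025, 0],
  [0.6, 0, 0, -0.0625, 0],
  [0.6, -0.025, 0, -0.0625, 0],
  [0.6, -0.0625, 0, -0.0375, 0],
  [0.6, -0.0625, 0, 0, 0],
  [0.6, 0, 0, 0, 0],
  [0.6, 0, 0, 0, 0],
])

```text
time_s: 31.6
eef_pos: [0.7075, -0.2138, 0.1869]
eef_rot: [[-1.0, 0.002, -0.002], [0.002, 1.0, 0.0], [0.002, 0.0, -1.0]]
ft_force: [-0.5, 1.1, -0.5]
finger_gap: 0.596
gripper_force: 0.0
```

```bash
python3 - <<'E'
from h import *
go(.7,-.2135,.2,180)
im=vision.snapshot('wrist')[...,::-1]
cv2.imwrite('pics/w10.png',im)
c=cam('wrist');print(c[3])
E
```

```text
t 31.6 at [ 0.707 -0.214  0.187] yaw 179.9 tool move [ 0.0075  0.0003 -0.0131] n>= 1.0 turn -0.002 q [-0.38  0.68  1.27 -0.    1.19 -1.95]
[ 0.21340976 -0.70610686  0.17811006]
```

View pics/w10.png

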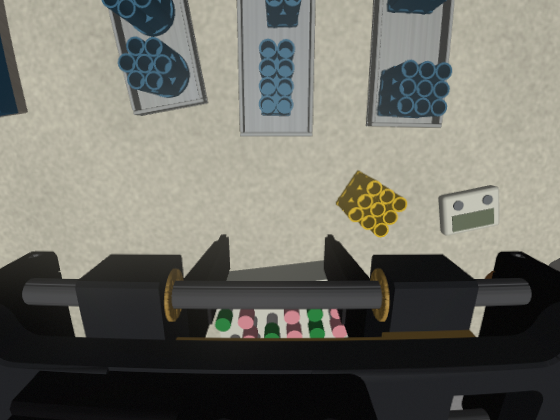

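The oblong is upright in its tray at (276,78), in line with the stored one. The rounds and squares are also upright, and the robot is clear of everything.

```bash
python3 -c "
from plant import ticket
print(ticket.hand_in())"
```

```text
the job is handed in; nothing more can be done
None
```

I put all four loose inserts in the trays of their kind and handed the job in at about 32 s; the last pictures show them upright with the stored ones still in place, but the hand-in gave no verdict.

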